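# Draw the filter plate from the bench fume filter and hold it up

### The job

On the grey fume filter box, first swing the left flap (standing open over the dust hopper) fully shut so that its tab drops down behind the front rim, and only then lift the right-hand cover flap by its pull until it stands upright on its own. Draw the mesh filter plate (the one with the long grip bar) straight up out of its slot, leaving the plain plate with the short stub seated, both flaps as they are and the loose nut, bolt and washer round the box alone. Finish while still holding it: keep the plate in the gripper, upright and still, touching nothing else, its lower edge at least 6 cm higher than the top of the box, one broad face turned squarely to the front edge of the bench.

Things in the scene. Friction and masses are not known exactly. Their poses are not given: they have to be found in the camera images.
- filter_box: Grey sheet-steel box fixed to the bench: 130 mm deep (x), 256 wide (y), rim 100 high, walls 4. Origin: centre of the underside; front faces its -x, towards the robot; turned up to 0.35 rad. Two compartments under two flaps: dust hopper left (box y 26 to 124 mm), filter compartment right (box y -124 to 22, floor 8 above the bench). A hose spigot sticks out 34 mm at the back, low down.
- hopper_flap (a joint): Angle of the left flap (130 x 103 x 4 mm): 0 shut flat on the rim, tab inside the front wall; 1.57 upright; 1.9 stop, leaning back. Starts at 1.2 to 1.7. Hinge along box y at the back; opening lifts the front edge up and away from the robot, outer face to the back. Stiff: it stays where left and yields to 1 to 3 N at the free edge, so push it all the way down.
- hopper_flap_hinge (a point): Point on the hinge line of the left flap, mid-width, in the plane of its outer (upper) face: box (64, 76.5, 104) mm. Axes: x from the free edge to the hinge, y along the hinge, z out of the outer face (turning with the flap).
- hopper_flap_edge (a point): Middle of the free edge of the left flap, on its outer face, 130 mm from the hinge line; the tab (70 mm wide, 28 mm deep) hangs from the inner face 8 mm behind this edge.
- cover_flap (a joint): Angle of the right cover flap (130 x 149 x 4 mm sheet): 0 shut (so it starts), 1.57 upright, stop at 1.9. Hinge at the back as on the other flap, same friction: it stays where it is left, about 2 N at the pull moves it.
- cover_flap_hinge (a point): Point on the hinge line of the cover flap, mid-width, in the plane of its outer face: box (64, -51, 104) mm. Axes as for the other hinge.
- cover_flap_pull (a point): Middle of the top of the cover flap's black pull, an upright block 12 mm wide (along the hinge), 24 mm from front to back, 38 mm tall, standing on the outer face 112 mm from the hinge line. Pinched across its 12 mm it can pivot between the fingers as the flap swings.
- filter_plate: Framed wire mesh 117 mm long (x), 6 thick (y), 70 high, about 0.15 kg; on top a grip bar 60 long, 10 thick, 18 high. Origin: middle of the lower edge; z up. Stands in one of two slots, at box y -23 or -79, x 0 mm, along box x, lower edge 8 and bar top 96 mm above the bench. End guides, 2 mm play, reach 70 up. 45 mm free to the side wall, 56 between plates.
- filter_pull (a point): Centre of the filter plate's grip bar, 79 mm above the plate's lower edge.
- spacer_plate: The other plate: solid steel, same size, but its pull is a short stub 22 mm long, 10 mm thick, 18 mm high. Origin: middle of the lower edge. It stands in the other slot and stays there.
- bench_front (a point): A fixed mark at the front edge of the bench. Its axes are the world axes: x points straight across the bench away from the robot, y runs along the front edge. A plate faces the front edge when its own y axis is along this x, either way round.
- nut_b: Rusty hexagon nut 30 x 34 x 16 mm lying to the left of the box; origin at its underside. Leave alone.
- bolt_a: Rusty bolt 65 mm long lying behind the box; origin at its underside. Leave alone.
- ring_washer: Flat ring 58 mm wide, 8 mm thick, lying behind the box on the right; origin at its underside. Leave alone.

How it is judged:
By the outcome, as a careful person would: the job done as asked, in the order asked, and still so for the second after the job is handed in, while the arm keeps its last pose, push and grip.
It also fails if it takes over 58 s, if anything falls off the work surface, if the arm or the gripper's body presses on something with over 40 N, if the wrist force passes 120 N, or if a joint passes its speed limit or range.

### The arm

A 6-joint arm with a two-finger parallel gripper is mounted at the origin on a cart in front of the work surface, level with it; the furniture and walls round the work are solid. World frame = base frame: x ahead of the robot, y to its left, z up, the work surface at z = 0. Lengths are in m, angles in degrees, forces in N, time in s.
With the tool pointing down it reaches from about 0.325 to 0.875 m from the base axis. Payload 4.4 kg.
Tool frame: the origin (TCP) lies at the very end of the fingers, on their centre line; the grasp point (between the pads) lies 19 mm behind it; z points along the fingers, y is the line along which they close (so a half turn about z gives the same grasp; the last joint's range is limited). The gripper opens to 85 mm and grips with 20 to 120 N. Pads are 22 mm wide; open, the fingers measure 114 mm over their backs; the gripper's body (76 mm by 85 mm) begins 54 mm behind the grasp point. The pads swing forward as they close: fully open they stand 13 mm farther back than shut.
Start: joints at [-81.389, 11.837, 88.321, -0, 79.842, -8.623], TCP at [0.17, -0.549, 0.231] pointing down, gripper open.
Joint ranges: [-156.59, 156.59], [-49.26, 127.26], [12.9, 141.05], [-63.56, 243.56], [4.71, 150.69], [-161.64, 161.64]. Speed limits (degrees/s): [159.86, 159.86, 180, 180, 180, 180].

### API

Orientations are given as [roll, pitch, yaw] about the fixed x, y, z axes, in that order (R = Rz(yaw) Ry(pitch) Rx(roll)).
In Python, from station import get_state, get_image, camera_info, finish_job, silhouettes, landmark_of gives the robot as it stands.
- The arm moves only by the shell command python3 -m handwheel 'ROWS' [FORCE]. ROWS is JSON, a list of rows, each a list of 3 entries, a list of its own where there are three numbers: the shift along the world's x, y, z in mm, then the turn, a rotation vector about the world's x, y, z in rad, then the closure, from 0 (fully open) to 1 (shut). In form: [[[x, y, z], [wx, wy, wz], grip], ...]. A call has 1 to 12 rows; each row is the pose to reach, as a shift and turn from the pose commanded when the call began; what a row does not reach only later rows make up. A row lasts 1/8 s, in which the tool goes at most 62.5 mm and 10.7 degrees, less where a joint would pass 70% of its speed; a pose out of reach is approached as far as the arm can. A call with a gripper value outside its range is refused whole. The fingers move at their own pace and stop on an object; FORCE is the grip in N (left out, the last holds). Time passes only in rows, so rows that repeat a pose let the fingers close. It gives the time, the measured TCP pose, the force, the opening and the grip force at its end, in the units of the state.
- get_state(): the state, without advancing time (a new reading comes with each control period).
- get_image(name): name is "scene" or "top" or "wrist"; returns the picture (480x640x3 uint8, blue, green, red); there is no depth.
- camera_info(name): a dict with "vertical_fov" (degrees; the focal length in pixels is half the picture's height over the tangent of half this angle, whatever the lens; pixels are square), "cx", "cy" (the principal point, pixels), "R" (3x3) and "t" (3): a world point X has camera coordinates R X + t. Camera axes: x right, y down, z forward; pixel columns grow to the right and rows downward; lengths in m; the calibration is good to about 2 mm. The wrist camera is an equidistant fisheye: a pixel r from the principal point sees the ray r / f radians off the axis. A picture is of the moment at which its call begins: read the wrist's pose just before it. camera_info takes no time and is no camera call; for the wrist camera it gives the pose at the moment of the call.
- finish_job(): hands the job in; it is judged then, once.
Trained networks look in the newest picture that a camera, given by its name, has taken for a name from the list of things; names that differ only in an ending like _2 or _b are one class to them, and where a whole thing is asked for, a point or a joint stands for the part that bears it (a point fixed in the world has none). Each returns a list of dicts, best first, with "confidence" (0 to 1); they miss things now and then, are a little off and sometimes report something else, mostly with a low value. They report only what shows in the picture. A call takes as long as a camera call.
- silhouettes(thing, camera): "mask" (480x640 bool, what is visible of it) and "box" ([left, top, right, bottom] in pixels, round what is visible of it).
- landmark_of(thing, camera): "pixel" ([column, row] in pixels: a listed point, or the origin of a listed thing).
The state is a dict: "clock": time; "joints": joint angles; "joint_vel": joint speeds; "joint_torque": joint torques, N m; "tool_pos": TCP position; "eef_rot": TCP orientation; "force": force on the tool from outside, world axes, zero at the start; "torque": the same for the moment, N m; "grip_width": opening from 0.0 (shut) to 1.0 (fully open); "grip_force": force on a finger pad.
Only numpy, scipy, OpenCV 4.12 (cv2) and the standard library are available. Lean on these libraries where they do the work, as an engineer would, in place of code of your own. Each camera call takes 0.05 s, during which the arm holds its last target. There are 200 camera calls.

## Working session

There is one attempt and no reset: what is moved stays moved. The work goes in short steps, Python scripts to look and compute and a shell command to move; the robot and the scene stay as the last step left them, time stands still between calls to the robot, and variables do not carry over. Pictures are saved under pics/ and viewed, at most 10 in all, crops included, and the job is handed in when it is done.

```bash
ls; mkdir -p pics
cat > h.py <<'E'
import numpy as np, cv2
from station import *
def f_of(ci): return 240/np.tan(np.radians(ci["vertical_fov"])/2)
def proj(ci,X):
    c=np.asarray(ci["R"])@np.asarray(X,float)+np.asarray(ci["t"]).ravel()
    f=f_of(ci); return np.array([ci["cx"]+f*c[0]/c[2],ci["cy"]+f*c[1]/c[2]])
def at_z(ci,px,z):
    f=f_of(ci);R=np.asarray(ci["R"]);C=-R.T@np.asarray(ci["t"]).ravel()
    d=R.T@np.array([(px[0]-ci["cx"])/f,(px[1]-ci["cy"])/f,1]); return C+d*(z-C[2])/d[2]
E
python3 - <<'E'
from h import *
for c in("scene","top"):
    im=get_image(c);cv2.imwrite(f"pics/{c}0.png",im)
    ci=camera_info(c);print(c,ci["vertical_fov"],"C",-np.array(ci["R"]).T@np.array(ci["t"]).ravel())
    for n in("filter_box","hopper_flap_hinge","hopper_flap_edge","cover_flap_hinge","cover_flap_pull","filter_pull","filter_plate","spacer_plate"):
        print(n,[(np.round(d["pixel"],1).tolist(),round(d["confidence"],2)) for d in landmark_of(n,c)[:2]])
print(get_state())
E
```

```text
pics
scene 49.75632063572752 C [0.1005962  0.48103647 0.74388896]
filter_box [([328.1, 283.4], 0.89)]
hopper_flap_hinge []
hopper_flap_edge [([279.7, 205.0], 0.69), ([309.5, 219.1], 0.52)]
cover_flap_hinge [([309.6, 220.5], 0.63)]
cover_flap_pull [([363.7, 228.7], 0.96)]
filter_pull []
filter_plate [([345.1, 200.9], 0.74)]
spacer_plate []
top 43.71061723244641 C [ 0.35525303 -0.11217786  1.28913096]
filter_box [([308.5, 247.9], 0.96)]
hopper_flap_hinge []
hopper_flap_edge [([261.0, 212.7], 0.9)]
cover_flap_hinge [([331.4, 211.0], 0.82)]
cover_flap_pull [([342.1, 263.4], 0.69)]
filter_pull []
filter_plate [([264.3, 213.2], 0.53)]
spacer_plate []
{'clock': 0.9, 'joints': array([-8.13870890e+01,  1.18357131e+01,  8.83214069e+01, -2.57671171e-05,
        7.98437130e+01, -8.62282272e+00]), 'joint_vel': array([-6.11843320e-04,  6.25505113e-02, -6.02230261e-02,  4.37270219e-05,
        2.34228953e-02, -8.22776071e-03]), 'joint_torque': array([-3.96269588e-04, -3.83040583e+01, -2.91981357e+01, -4.27763771e-04,
        5.75169852e-04,  5.64544763e-06]), 'tool_pos': array([ 0.17036444, -0.54917431,  0.23129781]), 'eef_rot': array([-1.79999173e+02, -9.98117423e-05,  1.72357383e+01]), 'force': array([-0.06046737, -1.31071444,  0.07115961]), 'torque': array([ 0.03595876,  0.03317416, -0.02494304]), 'grip_force': 0.0, 'grip_width': 0.9996862834408757}
```

View pics/scene0.png

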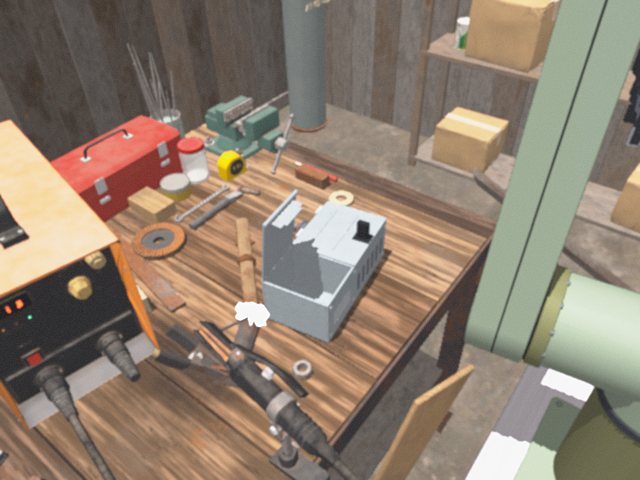

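View pics/top0.png

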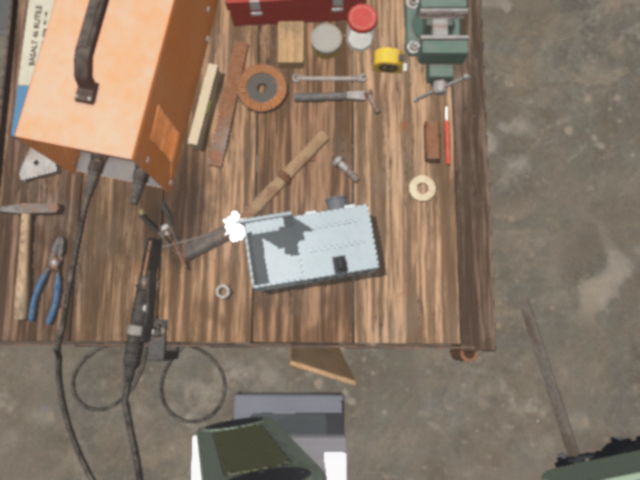

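The scene view shows the box with its left flap standing up (edge near 285,205) and the black pull at (363,230). The top view shows the box spanning about (247–380, 205–290), with the pull at (340,264), the nut at (222,291), the bolt at (345,168) and the washer at (422,188).

```bash
cat >> h.py <<'E'
def Tbox(p,q):
    q=np.asarray(q,float)/1000;c,s=np.cos(p[2]),np.sin(p[2])
    return np.array([p[0]+c*q[0]-s*q[1],p[1]+s*q[0]+c*q[1],q[2]])
def edge(a,r=130,off=0,y=76.5):  # flap point r from hinge, off above outer face
    return [64-r*np.cos(a)+off*np.sin(a),y,104+r*np.sin(a)+off*np.cos(a)]
E
python3 - <<'E'
from h import *
from scipy.optimize import least_squares
cs,ct=camera_info("scene"),camera_info("top")
obs=[(ct,lambda a:[0,0,0],(308.5,247.9)),(ct,lambda a:[64,-51,104],(331.4,211)),(ct,lambda a:edge(0,112,38,-51),(342.1,263.4)),
(cs,lambda a:[0,0,0],(328.1,283.4)),(cs,lambda a:edge(0,112,38,-51),(363.7,228.7)),(cs,lambda a:[64,-51,104],(309.6,220.5)),
(ct,lambda a:edge(a),(261,212.7)),(cs,lambda a:edge(a),(279.7,205))]
f=lambda v:np.concatenate([proj(c,Tbox(v,q(v[3])))-np.array(px) for c,q,px in obs])
r=least_squares(f,[.45,-.1,.1,1.4],loss="soft_l1");print(r.x,np.round(r.fun.reshape(-1,2),1))
p=r.x;img=cv2.imread("pics/top0.png");im2=cv2.imread("pics/scene0.png")
for im,c in((img,ct),(im2,cs)):
    def line(*q,col=(0,0,255)): cv2.polylines(im,[np.array([proj(c,Tbox(p,k))*4 for k in q]).astype(int).reshape(-1,1,2)],False,col,1,shift=2)
    for z in(0,100):line([-65,-128,z],[65,-128,z],[65,128,z],[-65,128,z],[-65,-128,z])
    a=p[3];line(edge(a,0,0,25),edge(a,130,0,25),edge(a,130,0,128),edge(a,0,0,128),col=(0,255,0))
    x,y=map(int,proj(c,Tbox(p,[0,0,60])));k=85
    cv2.imwrite(f"pics/f{im is img}.png",cv2.resize(im[y-k:y+k,x-k:x+k],(400,400)))
cv2.imwrite("pics/fit.png",np.hstack([cv2.imread("pics/fTrue.png"),cv2.imread("pics/fFalse.png")]))
E
```

```text
[ 0.53402554 -0.0848112   0.14250886  1.45289838] [[ 2.8  4.3]
 [-0.4 -0.3]
 [-2.8 -0.4]
 [-0.3  1.4]
 [-0.5 -6.7]
 [ 1.4 -0.3]
 [ 2.1  1. ]
 [-2.4  0.2]]
```

View pics/fit.png

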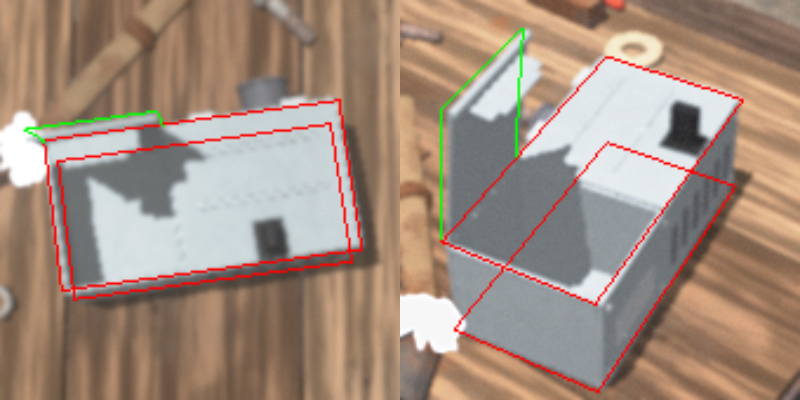

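The fit overlays the rim to about 2 mm in both views: box at (0.535, -0.085), yaw 0.1425 rad, left flap at about 1.45 rad. Next I work out the flap-pushing path.

```bash
cat >> h.py <<'E'
P=[.535,-.085,.1425]
def rel(q,s=None):
    s=s or get_state(); return np.round((Tbox(P,q)-s["tool_pos"])*1000).astype(int).tolist()
E
python3 - <<'E'
from h import *
print("above",rel([92,76.5,300]),"down",rel([92,76.5,212]),"dyaw",P[2]-np.radians(17.236))
A=Tbox(P,[92,76.5,212])
for a in np.linspace(1.5,0,14):
    q=edge(a,110);q[0]+=11;print(round(a,2),np.round((Tbox(P,q)-A)*1000).astype(int).tolist())
E
python3 -m handwheel '[[[0,0,40],[0,0,0],1],[[0,0,69],[0,0,-0.1],1],[[40,50,69],[0,0,-0.158],1],[[80,100,69],[0,0,-0.158],1],[[120,150,69],[0,0,-0.158],1],[[160,200,69],[0,0,-0.158],1]]' 40
```

```text
above [445, 553, 69] down [445, 553, -19] dyaw -0.15832494987374265
1.5 [-25, -4, 2]
1.38 [-37, -5, 0]
1.27 [-49, -7, -3]
1.15 [-61, -9, -7]
1.04 [-72, -10, -13]
0.92 [-83, -12, -20]
0.81 [-92, -13, -29]
0.69 [-101, -14, -38]
0.58 [-108, -16, -48]
0.46 [-114, -16, -59]
0.35 [-119, -17, -71]
0.23 [-123, -18, -83]
0.12 [-125, -18, -95]
0.0 [-126, -18, -108]
clock: 1.65
tool_pos: [0.3275, -0.3524, 0.3005]
eef_rot: [180.0, -0.0, 8.1]
force: [1.6, -0.1, -0.1]
grip_width: 0.003
grip_force: 0.0
```

```bash
python3 -m handwheel '[[[38,47,0],[0,0,0],1],[[76,94,0],[0,0,0],1],[[114,141,0],[0,0,0],1],[[152,188,0],[0,0,0],1],[[190,235,0],[0,0,0],1],[[228,282,0],[0,0,0],1],[[266,329,0],[0,0,0],1],[[285,353,0],[0,0,0],1],[[285,353,-40],[0,0,0],1],[[285,353,-88],[0,0,0],1],[[285,353,-88],[0,0,0],1]]'
python3 - <<'E'
from h import *
print(rel([92,76.5,212]));cv2.imwrite("pics/sc1.png",get_image("scene")[130:350,200:440])
E
```

```text
clock: 3.02
tool_pos: [0.6079, -0.0003, 0.2071]
eef_rot: [-179.8, 0.6, 8.2]
force: [0.2, 0.6, 0.9]
grip_width: 0.001
grip_force: 0.0
[7, 4, 5]
```

View pics/sc1.png

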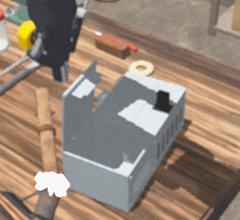

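The closed fingers are behind the standing flap, at crop (62,75), and clear of it. I sweep it shut along the arc.

```bash
python3 -m handwheel '[[[-15,-2,3],[0,0,0],1],[[-25,-4,2],[0,0,0],1],[[-37,-5,0],[0,0,0],1],[[-49,-7,-3],[0,0,0],1],[[-61,-9,-7],[0,0,0],1],[[-72,-10,-13],[0,0,0],1],[[-83,-12,-20],[0,0,0],1],[[-92,-13,-29],[0,0,0],1],[[-101,-14,-38],[0,0,0],1],[[-108,-16,-48],[0,0,0],1],[[-114,-16,-59],[0,0,0],1]]'
python3 -m handwheel '[[[-5,-1,-12],[0,0,0],1],[[-9,-2,-24],[0,0,0],1],[[-11,-2,-36],[0,0,0],1],[[-12,-2,-46],[0,0,0],1],[[-12,-2,-48],[0,0,0],1],[[-12,-2,-48],[0,0,0],1]]'
python3 - <<'E'
from h import *
print(rel([-35,76.5,104]));
a=get_image("scene")[130:350,200:440];b=get_image("top")[170:320,220:400]
cv2.imwrite("pics/s2.png",np.hstack([cv2.resize(a,(400,400)),cv2.resize(b,(400,400))]))
E
```

```text
clock: 4.45
tool_pos: [0.497, -0.0171, 0.1525]
eef_rot: [180.0, 0.0, 8.2]
force: [0.3, -0.2, 1.0]
grip_width: -0.002
grip_force: 0.3
clock: 5.2
tool_pos: [0.4856, -0.0189, 0.1052]
eef_rot: [-180.0, 0.0, 8.2]
force: [-0.0, -0.4, 0.0]
grip_width: 0.002
grip_force: 0.0
[4, 5, -1]
```

View pics/s2.png

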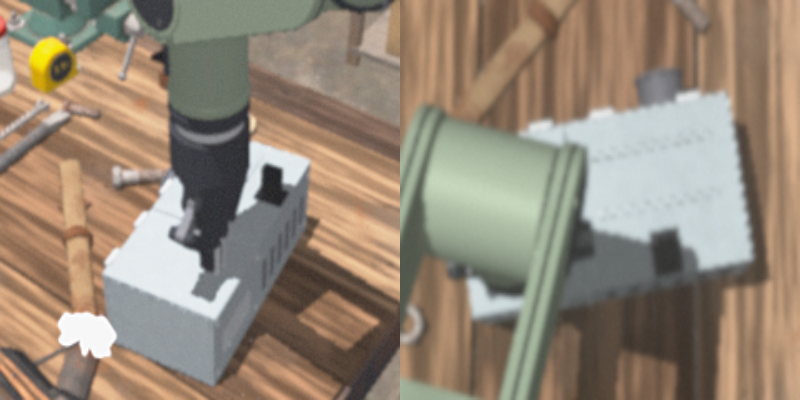

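The left flap now lies down on the rim. With no contact force reading yet, I press it home.

```bash
python3 -m handwheel '[[[-8,0,0],[0,0,0],1],[[-8,0,-1],[0,0,0],1],[[-8,0,-2],[0,0,0],1],[[-8,0,-3],[0,0,0],1],[[-8,0,-3],[0,0,0],1]]'
```

```text
clock: 5.92
tool_pos: [0.4772, -0.019, 0.1039]
eef_rot: [-180.0, 0.1, 8.2]
force: [-5.7, 0.5, 12.5]
grip_width: -0.001
grip_force: 6.0
```

It pressed firm at 12.5 N with the tip at z = 104 mm, so the flap is shut. I lift, open, and move over the pull to measure it from near.

```bash
python3 -m handwheel '[[[0,0,40],[0,0,0],1],[[0,0,90],[0,0,0],0.8],[[0,0,120],[0,0,0],0.6],[[8,-50,120],[0,0,0],0.5],[[14,-90,120],[0,0,0],0.5],[[20,-115,120],[0,0,0],0.5],[[20,-115,120],[0,0,0],0.5],[[20,-115,120],[0,0,0],0.5]]'
python3 - <<'E'
from h import *
print(rel(edge(0,112,38,-51)), rel(edge(0,112,38,-51),None))
ci=camera_info("wrist");im=get_image("wrist");cv2.imwrite("pics/w1.png",im);print({k:np.round(v,4).tolist() for k,v in ci.items() if k!="name"})
f=f_of(ci);R=np.array(ci["R"]);t=np.array(ci["t"]).ravel();C=-R.T@t
def fz(px,z):
    d=np.array(px)-[ci["cx"],ci["cy"]];r=np.hypot(*d);th=r/f
    v=R.T@np.array([*(d/r*np.sin(th)),np.cos(th)]);return C+v*(z-C[2])/v[2]
for n,z in(("cover_flap_pull",.142),("cover_flap_hinge",.104),("hopper_flap_hinge",.104),("hopper_flap_edge",.104)):
    for d in landmark_of(n,"wrist")[:2]:
        print(n,np.round(d["pixel"]),round(d["confidence"],2),np.round(fz(d["pixel"],z),4))
for q in(edge(0,112,38,-51),edge(0,0,0,-51),edge(0,0),edge(0)):print(np.round(Tbox(P,q),4))
for d in silhouettes("cover_flap_pull","wrist")[:1]:print(d["box"])
E
```

```text
clock: 6.92
tool_pos: [0.4972, -0.1333, 0.222]
eef_rot: [-179.9, 0.0, 8.2]
force: [-0.1, 1.1, -0.3]
grip_width: 0.503
grip_force: 0.0
[-2, -9, -80] [-2, -9, -80]
{'vertical_fov': 65.7065, 'cx': 321.5017, 'cy': 243.7008, 'R': [[0.1425, -0.9898, -0.0013], [-0.952, -0.1374, 0.2735], [-0.2708, -0.0378, -0.9619]], 't': [-0.2023, 0.4226, 0.4991]}
cover_flap_pull [336. 259.] 0.64 [ 0.4949 -0.1424  0.142 ]
cover_flap_pull [524.  80.] 0.15 [ 0.6323 -0.2467  0.142 ]
cover_flap_hinge [332.  84.] 0.77 [ 0.6069 -0.1243  0.104 ]
hopper_flap_hinge [158. 101.] 0.93 [0.5834 0.001  0.104 ]
[ 0.4947 -0.1423  0.142 ]
[ 0.6056 -0.1264  0.104 ]
[ 5.875e-01 -2.000e-04  1.040e-01]
[ 0.4588 -0.0186  0.104 ]
[223.6, 83.8, 439.4, 276.8]
```

View pics/w1.png

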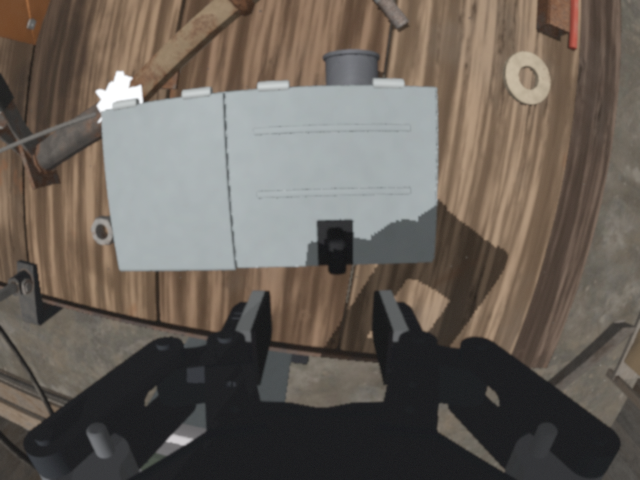

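The wrist view shows both flaps flat and the pull at (336,250). The measured pull agrees with the fit to under 1 mm. Next I pinch the pull near its top.

```bash
python3 -m handwheel '[[[-2,-9,-40],[0,0,0],0.5],[[-2,-9,-80],[0,0,0],0.5],[[-2,-9,-109],[0,0,0],0.5],[[-2,-9,-109],[0,0,0],0.95],[[-2,-9,-109],[0,0,0],0.95],[[-2,-9,-109],[0,0,0],0.95],[[-2,-9,-109],[0,0,0],0.95]]' 25
python3 - <<'E'
from h import *
s=get_state();g0=edge(0,112,28,-51);g0[2]-=19;print(rel(g0,s))
A=Tbox(P,g0)
for a in np.linspace(0,1.6,15):
    q=edge(a,112,28,-51);q[2]-=19;print(round(a,2),np.round((Tbox(P,q)-A)*1000).astype(int).tolist())
E
```

```text
clock: 8.1
tool_pos: [0.4959, -0.1431, 0.1143]
eef_rot: [179.9, -0.1, 8.2]
force: [-0.6, 1.2, -0.9]
grip_width: 0.137
grip_force: 27.2
[-1, 1, -1]
0.0 [0, 0, 0]
0.11 [4, 1, 13]
0.23 [9, 1, 25]
0.34 [16, 2, 36]
0.46 [24, 3, 47]
0.57 [33, 5, 56]
0.69 [43, 6, 65]
0.8 [54, 8, 72]
0.91 [65, 9, 78]
1.03 [77, 11, 82]
1.14 [90, 13, 86]
1.26 [103, 15, 87]
1.37 [116, 17, 87]
1.49 [129, 19, 86]
1.6 [142, 20, 83]
```

```bash
python3 -m handwheel '[[[4,1,13],[0,0,0],0.95],[[9,1,25],[0,0,0],0.95],[[16,2,36],[0,0,0],0.95],[[24,3,47],[0,0,0],0.95],[[33,5,56],[0,0,0],0.95],[[43,6,65],[0,0,0],0.95],[[54,8,72],[0,0,0],0.95],[[65,9,78],[0,0,0],0.95],[[77,11,82],[0,0,0],0.95],[[90,13,86],[0,0,0],0.95],[[103,15,87],[0,0,0],0.95],[[116,17,87],[0,0,0],0.95]]'
python3 -m handwheel '[[[13,2,-1],[0,0,0],0.95],[[24,3,-3],[0,0,0],0.95],[[24,3,-3],[0,0,0],0.95],[[24,3,-3],[0,0,0],0.95]]'
python3 - <<'E'
from h import *
a=get_image("scene")[130:350,200:440];b=get_image("wrist")
cv2.imwrite("pics/s3.png",np.hstack([cv2.resize(a,(400,400)),cv2.resize(b,(400,400))]))
E
```

```text
clock: 9.6
tool_pos: [0.6119, -0.1231, 0.2009]
eef_rot: [-179.7, 0.0, 8.2]
force: [-5.0, 8.2, 0.4]
grip_width: 0.133
grip_force: 24.3
clock: 10.1
tool_pos: [0.6366, -0.1188, 0.1976]
eef_rot: [-179.6, -0.1, 8.2]
force: [-2.7, 10.0, -1.5]
grip_width: 0.14
grip_force: 24.3
```

View pics/s3.png

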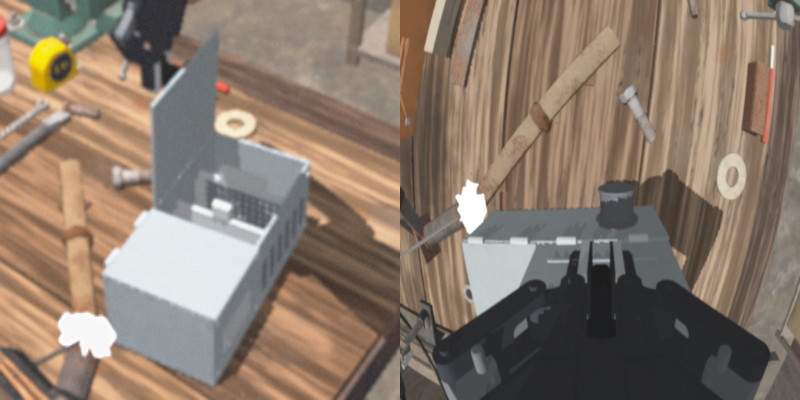

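The cover flap stands upright. Inside, the short-stub plate is on the left and the mesh is toward the right wall. I release and rise clear, then move forward over the compartment, turning half round so that the wrist camera side faces the robot and not the flap.

```bash
python3 -m handwheel '[[[0,0,0],[0,0,0],0.65],[[0,0,0],[0,0,0],0.5],[[0,0,0],[0,0,0],0.5],[[0,0,40],[0,0,0],0.5],[[0,0,90],[0,0,0],0.5],[[0,0,130],[0,0,0],0.5],[[-25,-10,130],[0,0,0.18],0.6],[[-50,-20,130],[0,0,0.36],0.6],[[-70,-30,130],[0,0,0.54],0.6],[[-89,-41,130],[0,0,0.72],0.6],[[-89,-41,130],[0,0,0.9],0.6],[[-89,-41,130],[0,0,1.07],0.6]]'
python3 -m handwheel '[[[0,0,0],[0,0,0.18],0.6],[[0,0,0],[0,0,0.36],0.6],[[0,0,0],[0,0,0.54],0.6],[[0,0,0],[0,0,0.72],0.6],[[0,0,0],[0,0,0.9],0.6],[[0,0,0],[0,0,1.08],0.6],[[0,0,0],[0,0,1.26],0.6],[[0,0,0],[0,0,1.44],0.6],[[0,0,0],[0,0,1.62],0.6],[[0,0,0],[0,0,1.8],0.6],[[0,0,0],[0,0,1.98],0.6],[[0,0,0],[0,0,2.07],0.6]]'
cat >> h.py <<'E'
def fz(ci,px,z):
    f=f_of(ci);R=np.array(ci["R"]);C=-R.T@np.array(ci["t"]).ravel()
    d=np.array(px)-[ci["cx"],ci["cy"]];r=np.hypot(*d);th=r/f
    v=R.T@np.array([*(d/r*np.sin(th)),np.cos(th)]);return C+v*(z-C[2])/v[2]
def inbox(X):
    d=np.asarray(X)[:2]-P[:2];c,s=np.cos(P[2]),np.sin(P[2]);return np.round([1000*(c*d[0]+s*d[1]),1000*(-s*d[0]+c*d[1])],1)
E
python3 - <<'E'
from h import *
s=get_state();print(s["joints"].round(1))
ci=camera_info("wrist");im=get_image("wrist");cv2.imwrite("pics/w2.png",im)
for n,z in(("filter_pull",.087),("filter_plate",.008),("spacer_plate",.008),("cover_flap_hinge",.104)):
    for d in landmark_of(n,"wrist")[:2]: print(n,np.round(d["pixel"]),round(d["confidence"],2),inbox(fz(ci,d["pixel"],z)))
print(rel([0,-79,87-17]))
E
```

```text
clock: 11.7
tool_pos: [0.5465, -0.1648, 0.328]
eef_rot: [179.9, 0.0, 69.7]
force: [-0.7, -0.7, -0.6]
grip_width: 0.398
grip_force: 0.0
clock: 13.2
tool_pos: [0.5468, -0.1646, 0.3278]
eef_rot: [-179.9, 0.1, -171.8]
force: [0.6, -0.3, -0.8]
grip_width: 0.4
grip_force: 0.0
[ -25.4    8.    81.4   -0.    90.4 -123.7]
filter_pull [322. 209.] 0.88 [  3.2 -80.3]
filter_plate [326. 199.] 0.63 [  5.2 -74.2]
spacer_plate [366. 196.] 0.93 [  0.1 -24. ]
spacer_plate [351. 268.] 0.66 [ 96.9 -41.1]
cover_flap_hinge [352. 269.] 0.74 [ 63.7 -47.9]
cover_flap_hinge [307. 315.] 0.68 [116.7 -95.8]
[0, 1, -258]
```

View pics/w2.png

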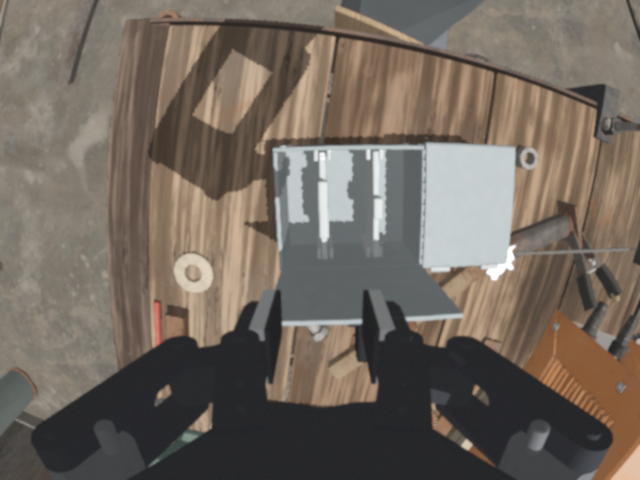

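The wrist view shows the long grip bar at (322,209) in the right slot, box y about -80, and the stub plate at (376,205). The filter is therefore at y = -79, directly under the tool. I descend and grip.

```bash
python3 -m handwheel '[[[0,1,-50],[0,0,0],0.6],[[0,1,-100],[0,0,0],0.6],[[0,1,-150],[0,0,0],0.6],[[0,1,-190],[0,0,0],0.6],[[0,1,-220],[0,0,0],0.6],[[0,1,-240],[0,0,0],0.6],[[0,1,-258],[0,0,0],0.6],[[0,1,-258],[0,0,0],0.6]]'
python3 -m handwheel '[[[0,0,0],[0,0,0],1],[[0,0,0],[0,0,0],1],[[0,0,0],[0,0,0],1],[[0,0,0],[0,0,0],1],[[0,0,0],[0,0,0],1]]' 60
```

```text
clock: 14.45
tool_pos: [0.5454, -0.1625, 0.0677]
eef_rot: [179.9, -0.2, -171.9]
force: [-0.4, -0.1, -0.6]
grip_width: 0.4
grip_force: 0.0
clock: 15.08
tool_pos: [0.5475, -0.1631, 0.0706]
eef_rot: [-179.9, 0.1, -171.9]
force: [0.3, 1.8, 6.0]
grip_width: 0.103
grip_force: 59.8
```

The bar is gripped (about 9 mm opening). I draw the plate straight up.

```bash
python3 -m handwheel '[[[0,0,6],[0,0,0],1],[[0,0,14],[0,0,0],1],[[0,0,24],[0,0,0],1],[[0,0,34],[0,0,0],1],[[0,0,46],[0,0,0],1],[[0,0,58],[0,0,0],1],[[0,0,70],[0,0,0],1],[[0,0,85],[0,0,0],1],[[0,0,85],[0,0,0],1]]' 80
python3 -m handwheel '[[[-5,-1,20],[0,0,0],1],[[-15,-2,45],[0,0,0],1],[[-25,-3,70],[0,0,0],1],[[-35,-5,100],[0,0,0],1],[[-45,-6,130],[0,0,0],1],[[-50,-7,160],[0,0,0],1],[[-50,-7,190],[0,0,0],1],[[-50,-7,220],[0,0,0],1],[[-50,-7,240],[0,0,0],1],[[-50,-7,250],[0,0,0],1],[[-50,-7,250],[0,0,0],1]]'
```

```text
clock: 16.2
tool_pos: [0.5472, -0.1634, 0.156]
eef_rot: [-179.9, 0.1, -171.9]
force: [-1.0, -0.8, 0.1]
grip_width: 0.1
grip_force: 78.4
clock: 17.58
tool_pos: [0.4966, -0.17, 0.4052]
eef_rot: [-179.9, 0.1, -171.9]
force: [-0.3, -0.8, -1.4]
grip_width: 0.101
grip_force: 78.3
```

```bash
python3 -m handwheel '[[[0,0,0],[0,0,-0.12],1],[[0,0,0],[0,0,-0.28],1],[[0,0,0],[0,0,-0.44],1],[[0,0,0],[0,0,-0.6],1],[[0,0,0],[0,0,-0.76],1],[[0,0,0],[0,0,-0.92],1],[[0,0,0],[0,0,-1.08],1],[[0,0,0],[0,0,-1.24],1],[[0,0,0],[0,0,-1.4],1],[[0,0,0],[0,0,-1.56],1],[[0,0,0],[0,0,-1.66],1],[[0,0,0],[0,0,-1.712],1]]'
python3 -m handwheel '[[[0,0,0],[0,0,0],1],[[0,0,0],[0,0,0],1],[[0,0,0],[0,0,0],1],[[0,0,0],[0,0,0],1]]'
python3 - <<'E'
from h import *
s=get_state();print(s["joints"].round(1),np.abs(s["joint_vel"]).max())
t=get_image("top");a=get_image("scene")[40:360,180:500];b=get_image("wrist")
cv2.imwrite("pics/top9.png",t)
cv2.imwrite("pics/s4.png",np.hstack([cv2.resize(a,(400,400)),cv2.resize(b[60:],(400,400))]))
E
```

```text
clock: 19.08
tool_pos: [0.4959, -0.1697, 0.4026]
eef_rot: [-179.8, -0.1, 89.9]
force: [-0.8, -0.6, -1.3]
grip_width: 0.097
grip_force: 78.4
clock: 19.58
tool_pos: [0.4965, -0.17, 0.4042]
eef_rot: [-180.0, -0.0, 90.0]
force: [0.8, -0.0, -1.1]
grip_width: 0.099
grip_force: 78.4
[-28.4   1.2  80.1  -0.   98.7 -28.4] 0.11335087917458933
```

View pics/s4.png

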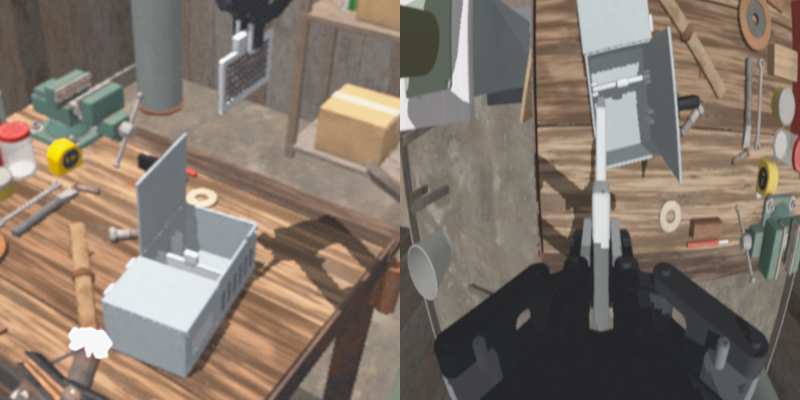

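The mesh plate hangs upright in the gripper (crop 245,70), broad face square to the bench front. The stub plate is still seated, the left flap is shut, the cover is upright and the loose parts are unmoved. The lower edge is at about z = 0.34 m.

```bash
python3 -c "
from station import *
print(finish_job())"
```

```text
the job is handed in; nothing more can be done
None
```

The job is handed in, done in the order asked: left flap pressed fully shut, cover flap standing upright, and the mesh filter plate held still in the gripper, square to the bench front with its lower edge at about z = 0.34 m (about 24 cm above the rim); the stub plate and loose parts were left alone.

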